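# Show the router board to the inspection camera

## Robot

A 6-joint arm with a two-finger parallel gripper is mounted at the origin on the work surface. World frame = base frame: x ahead of the robot, y to its left, z up, the work surface at z = 0. Lengths are in m, angles in degrees, forces in N, time in s.
With the tool pointing down it reaches from about 0.25 to 0.775 m from the base axis. Payload 4 kg.
Tool frame: the origin (TCP) lies on the centre line of the jaws, within the pads' length; the fingertips stand 11 mm ahead of it and the grasp point (between the pads) lies 8 mm behind it (tips_ahead is the distance from the TCP to the fingertips, in m); z points along the fingers, y is the line along which they close (so a half turn about z gives the same grasp; the last joint's range is limited). The gripper opens to 85 mm and grips with 20 to 120 N. Pads are 22 mm wide; open, the fingers measure 114 mm over their backs; the gripper's body (76 mm by 85 mm) begins 54 mm behind the grasp point. The pads swing forward as they close: fully open they stand 13 mm farther back than shut.
Start: joints at [-79.074, 4.996, 78.535, -0, 96.463, -5.907], TCP at [0.159, -0.526, 0.242] pointing down, gripper open.
Joint ranges: [-177.83, 177.83], [-43.37, 116.18], [15.69, 146.23], [-61.86, 241.86], [9.47, 152.12], [-147.06, 147.06]. Speed limits (degrees/s): [159.86, 159.86, 180, 180, 180, 180].

## Interface

Orientations are given as [roll, pitch, yaw] about the fixed x, y, z axes, in that order (R = Rz(yaw) Ry(pitch) Rx(roll)).
In Python, from station import * gives the robot as it stands.
- The arm moves only by the tool carry_out, never from a script. Its argument "increments" is a list that holds one entry, the list of rows, each a list of 7 numbers: the shift along the tool's x, y, z as a fraction of full scale, then the turn, a rotation vector about the tool's x, y, z as a fraction of full scale, then the closure, from 0 (fully open) to 1 (shut). In form: [[[dx, dy, dz, rx, ry, rz, jaw], ...]]. A call has 1 to 8 rows; each row is the pose to reach, as a shift and turn from the pose commanded when the call began, along the tool's axes at that moment; what a row does not reach only later rows make up. Full scale, the value 1, is 400 mm for a shift and 120 degrees for a turn. A row lasts 1/8 s, in which the tool goes at most 62.5 mm and 10.7 degrees, less where a joint would pass 70% of its speed; a pose out of reach is approached as far as the arm can. A call with a number of a shift or a turn outside -1 to 1 is refused whole. A call with a gripper value outside its range is refused whole. The fingers move at their own pace and stop on an object; the grip force is fixed at half the most. Time passes only in rows, so rows that repeat a pose let the fingers close. It gives the time, the measured TCP pose, the force, the opening and the grip force at its end, in the units of the state.
- read_state(): the state, without advancing time (a new reading comes with each control period).
- grab_frame(name): name is "side" or "top" or "wrist"; returns a dict with "img" (480x640x3 uint8, red, green, blue), "fov_y" (degrees; the focal length in pixels is half the picture's height over the tangent of half this angle, whatever the lens; pixels are square), "cx", "cy" (the principal point, pixels), "D" ([k1, k2, p1, p2, k3] as OpenCV has them; the pictures are not rectified), "rvec" (rotation vector, rad) and "tvec" (3), from world to camera coordinates, as OpenCV has them. Camera axes: x right, y down, z forward; pixel columns grow to the right and rows downward; lengths in m; the calibration is good to about 2 mm. A picture is of the moment at which its call begins. There is no depth.
- close_job(): hands the job in; it is judged then, once.
The state is a dict: "clock": time; "joints": joint angles; "joint_velocities": joint speeds; "joint_efforts": joint torques, N m; "ee_pos": TCP position; "tool_rot": TCP orientation; "force": force on the tool from outside, world axes, zero at the start; "moment": the same for the moment, N m; "gripper_width": finger opening in m; "gripper_force": force on a finger pad.
Only numpy, scipy, OpenCV 4.12 (cv2) and the standard library are available. Lean on these libraries where they do the work, as an engineer would, in place of code of your own. Each camera call takes 0.05 s, during which the arm holds its last target. There are 200 camera calls.

## Task

Pull the white antenna up out of its socket on the router's circuit board and stand it in the blue holder cup. Then lift the board out of its white case by the yellow port block and hold it still over the inspection camera, its centre 120 mm out from the lens on the lens axis, solder side squarely facing the lens and its edges in line with the camera's base. Finish while still holding the board there in the air; do not touch or turn the camera, and leave the other things on the bench as they are.

Things in the scene. Friction and masses are not known exactly. Their poses are not given: they have to be found in the camera images.
- board: green router circuit board, 150 (its x) x 120 (its y) x 3 mm, about 0.14 kg, lying loose on posts in the white case, its top 2 mm above the case's rim. Origin: centre of its underside (solder side); z points out of its component side (up at the start). It carries the yellow port block and the brass antenna socket; other components are up to 10 mm high.
- port_block (a point): centre of the top of the yellow port block on the board, which is 20 (board x) x 62 (board y) mm and stands 16 mm above the board's top; grip it across its 20 mm. It lies at x = +50, y = 0, z = +19 mm in the board's frame; same axes as the board.
- socket (a point): centre of the mouth of the brass antenna socket on the board: an upright tube of 25 mm outside and 16 mm inside diameter, 18 mm high, at x = -30, y = +42, z = +21 mm in the board's frame.
- antenna: white round rod, 12 mm diameter, 150 mm long, 35 g, at the start standing loosely upright in the board's brass socket with its foot on the board's top. Origin: centre of its foot; z points along it to its tip.
- cup: blue straight round holder cup, loose, 58 mm outside and 52 mm inside diameter, 90 mm high, inner floor 6 mm above its underside, 0.35 kg. Origin: centre of its underside; z up.
- case: white lower shell of the router, fixed to the bench, 190 (x) x 150 (y) mm, walls 14 mm high; the board's underside lies 13 mm above the bench on its posts. Origin: centre of its underside.
- camera: inspection camera's grey base, fixed, 90 (x) x 85 (y) mm, with two aluminium cheeks up to 66 mm high carrying the black camera head (52 mm diameter) between them on a hinge along y, 55 mm up. Origin: centre of the base's underside; its x and y run along the base's edges.
- lens (a point): centre of the camera's lens glass, at the upper end of the black head, 35 mm from its hinge. z points out of the lens along its axis; y along the hinge.
- focus (a point): point in the air on the lens axis 120 mm out from the lens: where the centre of the board's solder side belongs. Its z points along the lens axis away from the camera (the board's z is to match it), its x and y are those of the camera base tilted with the head (the board's x and y run along them; either way round will do).
- camera_head (a joint): tilt of the camera head (rad): 0 looks straight up, growing as the lens leans toward the base's -x side. 0.1 to 0.4 at the start; stiff, to be left as it is.
- screw_dish: small round steel dish with screws, 72 mm diameter, 18 mm high, loose, to be left alone. Origin: centre of its underside.
- screwdriver: red-handled screwdriver, 170 mm long, lying on the bench, to be left alone.
- solvent: small bottle with red cap, 44 mm diameter, 110 mm high, to be left alone. Origin: centre of its underside.
- spool: blue spool, 60 mm diameter, 40 mm high, to be left alone. Origin: centre of its underside.
- adapter: black plug-in power adapter, 75 x 50 x 30 mm, to be left alone. Origin: centre of its underside.
There are look-alikes about, which are no part of the job. Of the things that look like the camera, the middle-sized one is meant.

How it is judged:
By the outcome, as a careful person would: the job done as asked, in the order asked, and still so for the second after the job is handed in, while the arm keeps its last pose, push and grip.
It also fails if it takes over 56 s, if anything falls off the work surface, if the arm or the gripper's body presses on something with over 40 N, if the wrist force passes 120 N, or if a joint passes its speed limit or range.

## Working session

There is one attempt and no reset: what is moved stays moved. The work goes in short steps, Python scripts to look and compute and a tool call to move; the robot and the scene stay as the last step left them, time stands still between calls to the robot, and variables do not carry over. Pictures are saved under pics/ and viewed, at most 11 in all, crops included, and the job is handed in when it is done.

Besides the shell and the picture viewer there is one more tool, called after ">>>" as name([rows], argument=value, ...), one row to a line, values as JSON. carry_out: Moves the arm, as the interface text tells. Its arguments: {"type":"object","properties":{"increments":{"type":"array","items":{"type":"array","items":{"type":"array","items":{"type":"number","minimum":-1,"maximum":1}}}}},"required":["increments"]}

```bash
mkdir -p pics; ls
cat > h.py <<'E'
import sys; sys.path.insert(0,'.')
from station import *
import numpy as np, cv2
from scipy.spatial.transform import Rotation as R
def cam(f):
    h=f['img'].shape[0]; fl=h/2/np.tan(np.radians(f['fov_y'])/2)
    return np.array([[fl,0,f['cx']],[0,fl,f['cy']],[0,0,1]]),np.array(f['D'],float),cv2.Rodrigues(np.array(f['rvec'],float))[0],np.array(f['tvec'],float).ravel()
def rays(f,px):
    K,D,Rm,t=cam(f); u=cv2.undistortPoints(np.array(px,float).reshape(-1,1,2),K,D).reshape(-1,2)
    d=np.c_[u,np.ones(len(u))]@Rm; return -Rm.T@t,d/np.linalg.norm(d,axis=1)[:,None]
def plane(f,px,z):
    o,d=rays(f,px); return o+d*((z-o[2])/d[:,2])[:,None]
def proj(f,P):
    K,D,Rm,t=cam(f); return cv2.projectPoints(np.array(P,float).reshape(-1,1,3),cv2.Rodrigues(Rm)[0],t,K,D)[0].reshape(-1,2)
def tri(fs,pxs):
    A=np.zeros((3,3));b=np.zeros(3)
    for f,p in zip(fs,pxs):
        o,d=rays(f,[p]);M=np.eye(3)-np.outer(d[0],d[0]);A+=M;b+=M@o
    return np.linalg.solve(A,b)
def save(n,im): cv2.imwrite('pics/'+n+'.png',im[:,:,::-1])
E
python3 - <<'E'
from h import *
import pickle
fs={n:grab_frame(n) for n in('side','top','wrist')}
pickle.dump(fs,open('f0.pkl','wb'))
for n in fs: 
    save(n+'0',fs[n]['img']); o,_=rays(fs[n],[[320,240]]); print(n,o,fs[n]['fov_y'],fs[n]['D'])
print(read_state())
E
```

```text
pics
side [0.12894609 0.54520239 0.75063973] 56.69552366607363 [0.0080877 0.        0.        0.        0.       ]
top [0.27109863 0.01250906 1.30613679] 50.423610980684536 [-0.02917571  0.          0.          0.          0.        ]
wrist [ 0.22388819 -0.50721414  0.37271419] 69.17554149408215 [-0.02472497  0.          0.          0.          0.        ]
{'clock': 0.15, 'joints': array([-7.90737067e+01,  5.03235052e+00,  7.86059708e+01, -1.59547504e-03,
        9.64623776e+01, -5.90742694e+00]), 'joint_velocities': array([-0.02593387, -0.12065297, -0.3100689 ,  0.00480939,  0.05024162,
        0.01091129]), 'joint_efforts': array([ 1.73143140e-03, -3.52373743e+01, -3.13679051e+01, -1.07807543e-04,
        8.01701884e-03, -1.08573067e-05]), 'ee_pos': array([ 0.15919296, -0.52607672,  0.24136978]), 'tool_rot': array([-1.79899673e+02, -8.78684253e-03,  1.68335343e+01]), 'force': array([ 1.00963466, -0.12970985,  0.24898345]), 'moment': array([-0.04758273,  0.01434807, -0.04893749]), 'gripper_force': 0.0, 'gripper_width': 0.08559823720777449}
```

View pics/top0.png

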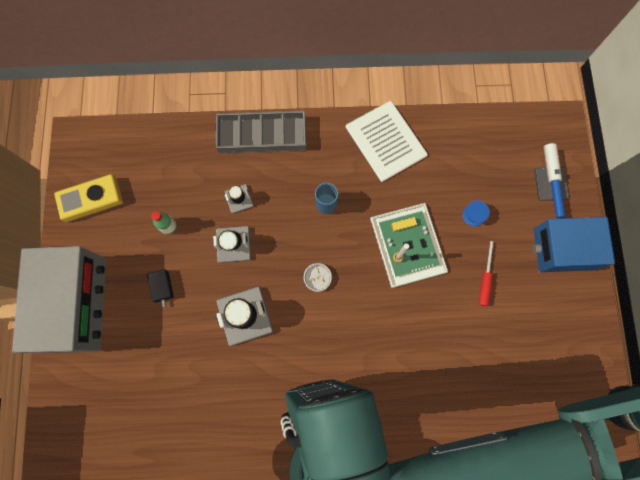

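View pics/side0.png

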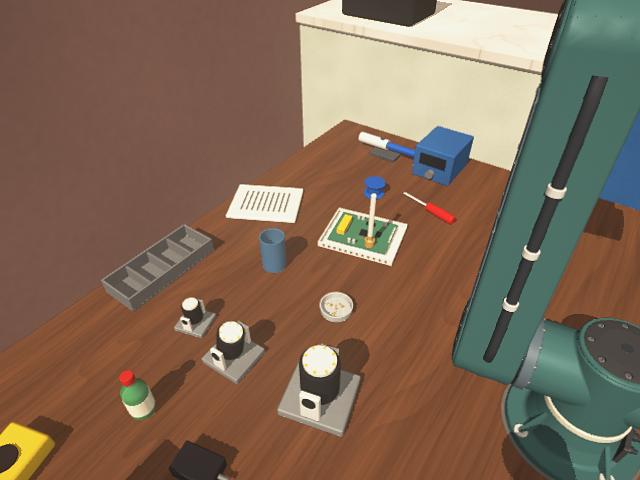

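The top view shows three camera look-alikes: small (238,197), middle (231,243) and large (243,315). The middle-sized one is the one meant. The board is at (408,245), the cup at (326,199), and the antenna leans toward (402,255) in perspective. The side view shows the middle camera at (232,345), the antenna from (371,240) up to (373,195), and the cup at (273,250).

Run:
```python
from h import *
import pickle
fs=pickle.load(open('f0.pkl','rb'));T=fs['top'];S=fs['side']
for n,px in dict(small=[238,197],mid=[232,244],large=[243,315],cup=[326,199],board=[408,245]).items(): print(n,plane(T,[px],0)[0].round(3))
def crop(f,x,y,w,h): return cv2.resize(f['img'][y:y+h,x:x+w],(400,300),interpolation=cv2.INTER_CUBIC)
a=np.vstack([np.hstack([crop(T,200,215,72,54),crop(S,190,310,88,66)]),np.hstack([crop(T,360,195,100,75+20)[:, :],crop(S,310,170,104,104*3//4+20)])])
# keep pixels aspect via known scale
save('crop1',a)
```

```text
small [0.693 0.224 0.   ]
mid [0.564 0.24  0.   ]
large [0.378 0.211 0.   ]
cup [ 0.679 -0.011  0.   ]
board [ 0.545 -0.222  0.   ]
```

View pics/crop1.png

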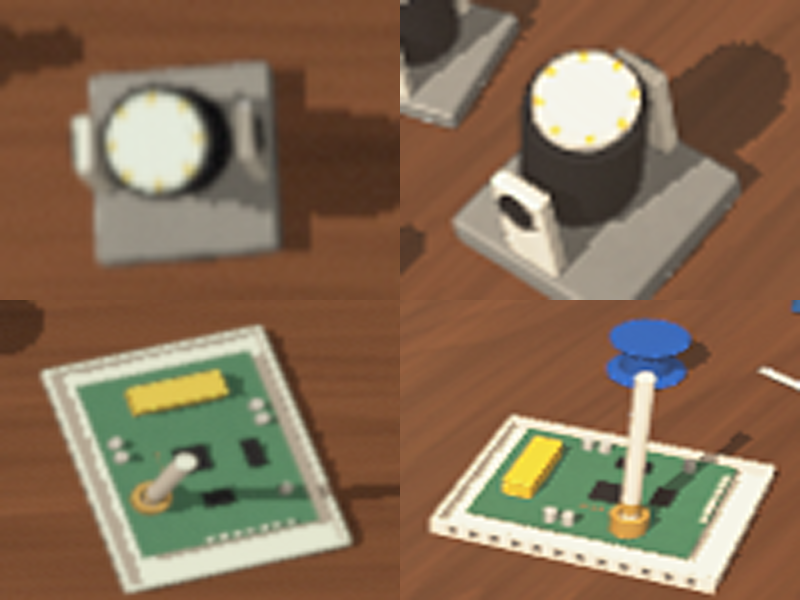

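The enlarged crop confirms the middle camera at top (232,244). Its lens leans toward image-up, which is about world +x. The antenna, block and socket are as described. Next I'll measure precisely by masks.

```bash
cat >> h.py <<'E'
def masks(f):
    h=cv2.cvtColor(f['img'],cv2.COLOR_RGB2HSV).astype(int); return h[:,:,0],h[:,:,1],h[:,:,2]
def blob(m,box=None):
    m=m.astype(np.uint8)
    if box: k=np.zeros_like(m);x0,y0,x1,y1=box;k[y0:y1,x0:x1]=1;m=m*k
    c,_=cv2.findContours(m,cv2.RETR_EXTERNAL,cv2.CHAIN_APPROX_NONE); return max(c,key=cv2.contourArea).reshape(-1,2).astype(float)
def rect(P):
    c,s,a=cv2.minAreaRect((P[:,:2]*1000).astype(np.float32)); return np.round(c,1),np.round(s,1),round(a,1)
E
python3 - <<'E'
from h import *
import pickle
fs=pickle.load(open('f0.pkl','rb'));T=fs['top'];S=fs['side']
H,Sa,V=masks(T)
g=(H>55)&(H<95)&(Sa>60)&(V>40); m=cv2.morphologyEx(g.astype(np.uint8),cv2.MORPH_CLOSE,np.ones((9,9)))
print('board',rect(plane(T,blob(m,(360,195,460,295)),0.016)))
y=(H>18)&(H<32)&(Sa>130)&(V>100)
print('yellow',rect(plane(T,blob(y,(380,205,425,240)),0.032)))
w=(Sa<60)&(V>150); m=cv2.morphologyEx((w|g).astype(np.uint8),cv2.MORPH_CLOSE,np.ones((9,9)))
print('case',rect(plane(T,blob(m,(360,195,460,295)),0.014)))
b=(H>95)&(H<118)&(Sa>70)
cb=blob(b,(305,170,350,220));e=cv2.fitEllipse(cb.astype(np.float32));print('cup ell',e,plane(T,[e[0]],0.09))
gr=(Sa<45)&(V>90)
print('base',rect(plane(T,blob(cv2.morphologyEx(gr.astype(np.uint8),cv2.MORPH_OPEN,np.ones((7,7))),(200,215,272,269)),0.01)))
def lens(f,box):
    h,s,v=masks(f);c=blob((v>200)&(s<70),box);return cv2.fitEllipse(c.astype(np.float32))
lt=lens(T,(217,230,242,252));ls=lens(S,(215,317,248,342));print(lt,ls);print('lens',tri([T,S],[lt[0],ls[0]]))
# antenna: socket & tip from crops
tipT=(360+186*100/400, 195+(462-300)*95/300); tipS=(310+(645-400)*104/400,170+(378-300)*98/300)
print('tip',tri([T,S],[tipT,tipS]))
print('socket',plane(T,[(360+151*.25,195+(497-300)*95/300)],0.034), tri([T,S],[(360+151*.25,195+197*95/300),(310+230*.26,170+(512-300)*98/300)]))
E
```

```text
board (array([ 547. , -221.1]), array([145.6, 116.6]), 13.2)
yellow (array([ 594.3, -208.8]), array([22.9, 64.7]), 13.5)
case (array([ 544.1, -219.9]), array([192.6, 153.2]), 13.2)
cup ell ((326.0581970214844, 197.82012939453125), (21.632802963256836, 29.54327392578125), 0.37745651602745056) [[ 0.6537039  -0.00976497  0.09      ]]
base (array([538.8, 235.6]), array([44.7, 83.5]), 6.2)
((227.49571228027344, 239.9324188232422), (15.150327682495117, 15.616527557373047), 34.04876708984375) ((230.12542724609375, 331.64208984375), (19.122255325317383, 21.95952606201172), 75.73179626464844)
lens [0.55610183 0.23624695 0.08514488]
tip [ 0.50863307 -0.18894481  0.16099527]
socket [[ 0.50672843 -0.18702158  0.034     ]] [ 0.50746287 -0.18734943  0.03134122]
```

>>> carry_out([
  [[0.1,-0.05,0,0,0,-0.08,0],[0.22,-0.11,0,0,0,-0.16,0],[0.35,-0.18,0,0,0,-0.25,0],[0.48,-0.25,-0.02,0,0,-0.34,0],[0.61,-0.32,-0.03,0,0,-0.43,0],[0.74,-0.39,-0.04,0,0,-0.52,0],[0.86,-0.45,-0.05,0,0,-0.61,0],[0.94,-0.49,-0.05,0,0,-0.69,0]],
])

```text
clock: 1.15
ee_pos: [0.4638, -0.228, 0.2624]
tool_rot: [180.0, 0.0, 100.1]
force: [-0.0, 0.1, -1.0]
gripper_width: 0.0851
gripper_force: 0.0
```

Run:
```python
from h import *
import pickle
f=grab_frame('wrist');pickle.dump(f,open('w1.pkl','wb'));save('w1',f['img']);s=read_state();print(s['clock'],s['ee_pos'],s['tool_rot'],s['force'],s['joints'])
print(proj(f,[[.508,-.188,.034],[.508,-.188,.166],[.5957,-.2097,.032]]))
```

```text
1.2 [ 0.46605413 -0.22533341  0.26192075] [ 1.79824789e+02 -1.63892746e-01  1.00502581e+02] [2.03614932 1.57919155 0.25159173] [-32.22638284   0.65546285  80.85960038   0.24191351  98.46736333
 -42.69305594]
[[371.04106346 175.78993466]
 [398.01655628 195.30285286]
 [447.25183418 210.71493352]]
```

View pics/w1.png

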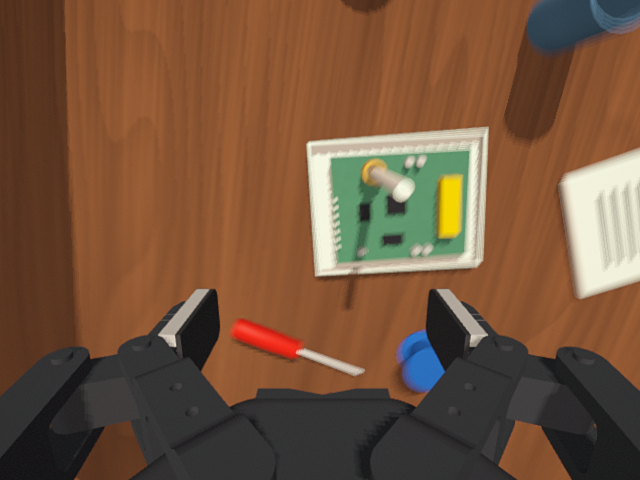

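The wrist view shows the antenna's tip at (402,189) and its socket at (374,171), within about 2 mm of prediction. Next I go over it and down.

>>> carry_out([
  [[0.05,0.08,0,0,0,-0.02,0],[0.083,0.13,0,0,0,-0.03,0],[0.083,0.13,0,0,0,-0.03,0],[0.083,0.13,0.1,0,0,-0.03,0],[0.083,0.13,0.2,0,0,-0.03,0],[0.083,0.13,0.3,0,0,-0.03,0],[0.083,0.13,0.35,0,0,-0.03,0],[0.083,0.13,0.35,0,0,-0.03,0]],
])

```text
clock: 2.2
ee_pos: [0.506, -0.1887, 0.12]
tool_rot: [-179.7, -0.2, 103.1]
force: [0.3, 0.3, -0.5]
gripper_width: 0.0854
gripper_force: 0.0
```

>>> carry_out([
  [[0,0,0,0,0,0,0.5],[0,0,0,0,0,0,1],[0,0,0,0,0,0,1],[0,0,0,0,0,0,1],[0,0,0,0,0,0,1],[0,0,0,0,0,0,1],[0,0,0,0,0,0,1],[0,0,0,0,0,0,1]],
])

```text
clock: 3.2
ee_pos: [0.5086, -0.1886, 0.123]
tool_rot: [179.9, 0.1, 103.2]
force: [0.9, 1.3, 4.9]
gripper_width: 0.0106
gripper_force: 58.4
```

>>> carry_out([
  [[0,0,-0.04,0,0,0,1],[0,0,-0.1,0,0,0,1],[0,0,-0.18,0,0,0,1],[0,0,-0.26,0,0,0,1],[0,0,-0.33,0,0,0,1],[0,0,-0.34,0,0,0,1],[0,0,-0.34,0,0,0,1],[0,0,-0.34,0,0,0,1]],
])

```text
clock: 4.2
ee_pos: [0.5074, -0.1882, 0.2563]
tool_rot: [-179.8, -0.1, 103.2]
force: [-0.4, 0.2, -0.1]
gripper_width: 0.0106
gripper_force: 58.4
```

Run:
```python
from h import *
import pickle
fs={n:grab_frame(n) for n in('wrist','side','top')};pickle.dump(fs,open('f2.pkl','wb'))
s=read_state();print(s['clock'],s['ee_pos'],s['tool_rot'],s['force'],s['gripper_width'])
save('m2',np.hstack([cv2.resize(fs[n]['img'],(400,300)) for n in('wrist','side')]))
W=fs['wrist'];H,Sa,V=masks(W)
print(proj(W,[[.66,-.01,.09],[.66,-.01,0]]))
```

```text
4.35 [ 0.50766033 -0.18834536  0.25692428] [-1.79883964e+02 -8.42330563e-02  1.03230621e+02] [-0.21588012  0.24111184  0.10719022] 0.010274055857500927
[[563.44431827  47.51578822]
 [506.04712479  69.80236296]]
```

View pics/m2.png

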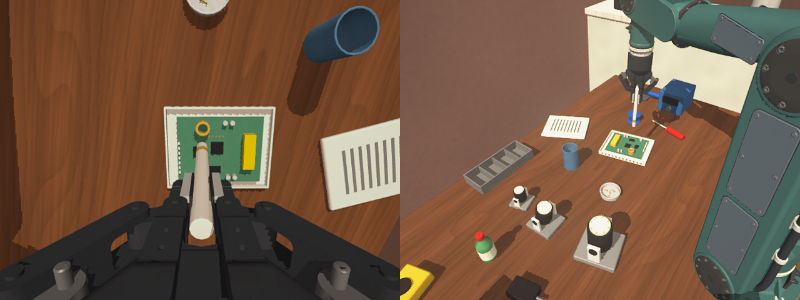

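The antenna is held clear of the socket, with its foot at wrist pixel (325,232). The cup's rim centre is about (572,49) in the wrist picture.

Run:
```python
from h import *
import pickle
fs=pickle.load(open('f2.pkl','rb'));W=fs['wrist'];T=fs['top'];S=fs['side']
print('cup w',plane(W,[[572,49]],.09))
for n,f,box in(('w',W,(470,0,640,110)),('t',T,(305,170,350,220)),('s',S,(255,225,292,278))):
    H,Sa,V=masks(f);c=blob((H>92)&(H<118)&(Sa>70),box)
    # silhouette: rim top outer half & base; report tangent-line midpoints
    print(n,c.min(0),c.max(0))
    if n=='s':
        # base lower edge / rim upper edge in side
        print('side rim',plane(S,[[(c[:,0].min()+c[:,0].max())/2, c[:,1].min()]],.09))
c=blob(*( (lambda h:(h[0]>92)&(h[0]<118)&(h[1]>70))(masks(T)),(305,170,350,220)))
# top: silhouette = rim circle far/outer + base circle; farthest pts in each direction
P=plane(T,c,.09);Q=plane(T,c,0.0)
print('rim x max',P[:,0].max(),'y',P[:,1].min(),P[:,1].max(),'base xmin',Q[:,0].min())
H,Sa,V=masks(W)
y=(H>18)&(H<32)&(Sa>130)&(V>100);print('yellow',rect(plane(W,blob(y,(370,190,430,290)),.032)))
```

```text
cup w [[ 0.66707376 -0.0093114   0.09      ]]
w [485.  10.] [606. 100.]
t [315. 184.] [337. 212.]
s [260. 229.] [283. 271.]
side rim [[ 0.68024003 -0.02728082  0.09      ]]
rim x max 0.6903185212015277 y -0.037576680712616384 0.01747148609718286 base xmin 0.6422208898395789
yellow (array([ 594.4, -206.8]), array([22.5, 64.4]), 13.5)
```

>>> carry_out([
  [[0.05,0.07,0,0,0,0,1],[0.11,0.16,0,0,0,0,1],[0.18,0.26,0,0,0,0,1],[0.25,0.36,0,0,0,0,1],[0.31,0.44,0,0,0,0,1],[0.343,0.486,0,0,0,0,1],[0.343,0.486,0,0,0,0,1],[0.343,0.486,0,0,0,0,1]],
])

```text
clock: 5.35
ee_pos: [0.6655, -0.0111, 0.2578]
tool_rot: [-179.9, 0.0, 103.2]
force: [-0.3, 0.7, 0.6]
gripper_width: 0.0104
gripper_force: 58.6
```

Run:
```python
from h import *
import pickle
fs={n:grab_frame(n) for n in('wrist','side','top')};pickle.dump(fs,open('f3.pkl','wb'))
s=read_state();print(s['clock'],s['ee_pos'],s['tool_rot'],s['force'],s['gripper_width'])
save('m3',np.hstack([cv2.resize(fs['wrist']['img'],(400,300)),cv2.resize(fs['side']['img'][90:300,180:460],(400,300))]))
```

```text
5.5 [ 0.66544526 -0.01156425  0.25863176] [1.79996176e+02 2.35867807e-02 1.03146992e+02] [-0.32964076 -0.45900673 -0.22137371] 0.010656158375976657
```

View pics/m3.png

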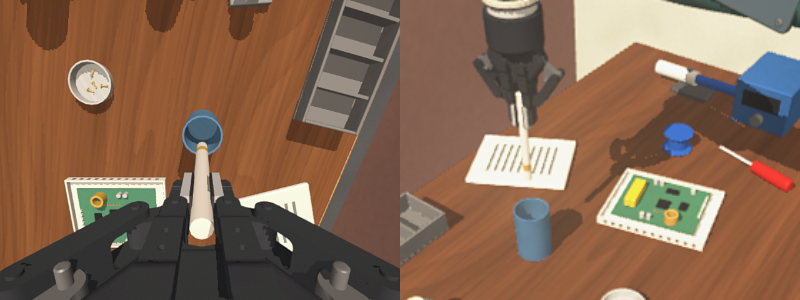

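The wrist view shows the rod above the cup, whose rim centre is about (324,212).

Run:
```python
from h import *
import pickle
fs=pickle.load(open('f3.pkl','rb'));W=fs['wrist'];print(plane(W,[[324,212]],.09),proj(W,[[.6655,-.0114,.15],[.666,-.01,.09]]))
```

```text
[[ 0.66579647 -0.00492837  0.09      ]] [[321.71425943 237.22810319]
 [322.90103417 217.57046369]]
```

>>> carry_out([
  [[0.01,0.002,0.04,0,0,0,1],[0.01,0.002,0.11,0,0,0,1],[0.01,0.002,0.18,0,0,0,1],[0.01,0.002,0.25,0,0,0,1],[0.01,0.002,0.31,0,0,0,1],[0.01,0.002,0.345,0,0,0,1],[0.01,0.002,0.36,0,0,0,1],[0.01,0.002,0.36,0,0,0,1]],
])

```text
clock: 6.5
ee_pos: [0.6661, -0.0065, 0.1148]
tool_rot: [179.9, 0.0, 103.2]
force: [-0.1, 0.0, -0.1]
gripper_width: 0.0104
gripper_force: 58.6
```

>>> carry_out([
  [[0,0,0,0,0,0,0.9],[0,0,0,0,0,0,0.7],[0,0,0,0,0,0,0.5],[0,0,0,0,0,0,0.4],[0,0,0,0,0,0,0.4],[0,0,0,0,0,0,0.4],[0,0,0,0,0,0,0.4],[0,0,0,0,0,0,0.4]],
])

```text
clock: 7.5
ee_pos: [0.6658, -0.0064, 0.1143]
tool_rot: [-180.0, 0.0, 103.2]
force: [-0.4, -0.6, 0.5]
gripper_width: 0.0513
gripper_force: 0.0
```

>>> carry_out([
  [[0,0,-0.02,0,0,0,0.3],[0,0,-0.06,0,0,0,0.1],[0,0,-0.12,0,0,0,0],[0,0,-0.2,0,0,0,0],[0,0,-0.28,0,0,0,0],[0,0,-0.36,0,0,0,0],[0,0,-0.4,0,0,0,0],[0,0,-0.4,0,0,0,0]],
])

```text
clock: 8.5
ee_pos: [0.6664, -0.0064, 0.2766]
tool_rot: [179.8, 0.1, 103.2]
force: [-1.2, 0.7, 0.5]
gripper_width: 0.0857
gripper_force: 0.0
```

Run:
```python
from h import *
import pickle
fs={n:grab_frame(n) for n in('wrist','side','top')};pickle.dump(fs,open('f4.pkl','wb'))
s=read_state();print(s['clock'],s['ee_pos'],s['tool_rot'],s['force'],s['joints'])
save('m4',np.hstack([cv2.resize(fs['wrist']['img'],(400,300)),cv2.resize(fs['side']['img'][90:300,180:460],(400,300))]))
```

```text
8.65 [ 0.66529289 -0.00635198  0.272315  ] [-1.79823629e+02 -5.28398234e-02  1.03234100e+02] [-0.03814745  0.47372303  0.394787  ] [-5.42414373e+00  2.00881033e+01  5.71910752e+01 -6.52721948e-03
  1.02904827e+02 -1.86597728e+01]
```

View pics/m4.png

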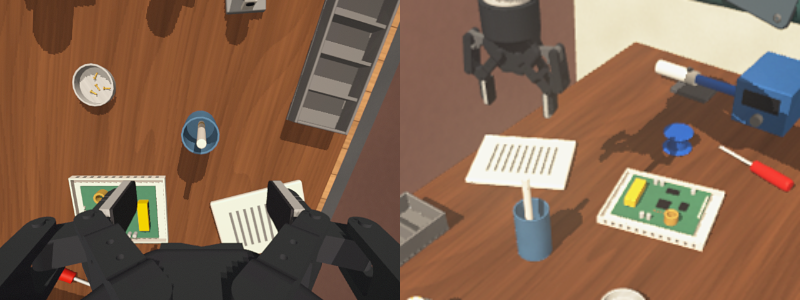

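The antenna stands in the cup at side crop (530,205). Next I look at the inspection camera from two poses.

>>> carry_out([
  [[0.05,-0.02,0,0,0,0,0],[0.12,-0.05,0,0,0,0,0],[0.2,-0.08,0,0,0,0,0],[0.25,-0.11,0,0,0,0,0],[0.28,-0.14,0,0,0,0,0],[0.28,-0.163,0,0,0,0,0],[0.28,-0.163,0,0,0,0,0],[0.28,-0.163,0,0,0,0,0]],
])

```text
clock: 9.65
ee_pos: [0.5771, 0.0869, 0.2742]
tool_rot: [180.0, 0.0, 103.2]
force: [-0.5, -0.0, -0.7]
gripper_width: 0.0852
gripper_force: 0.0
```

Run:
```python
from h import *
import pickle
read_state();f=grab_frame('wrist');pickle.dump(f,open('wa.pkl','wb'));s=read_state();print(s['ee_pos'],s['joint_velocities'].round(2))
```

```text
[0.57711836 0.08702894 0.27410868] [ 0.21  0.22 -0.13 -0.    0.12 -0.07]
```

>>> carry_out([
  [[0.05,0,0,0,0,0,0],[0.12,0,0,0,0,0,0],[0.17,0,0,0,0,0,0],[0.2,0,0,0,0,0,0],[0.2,0,0,0,0,0,0],[0.2,0,0,0,0,0,0],[0.2,0,0,0,0,0,0]],
])

```text
clock: 10.58
ee_pos: [0.5586, 0.1649, 0.2743]
tool_rot: [-180.0, 0.0, 103.2]
force: [-0.2, 0.4, 0.5]
gripper_width: 0.0856
gripper_force: 0.0
```

Run:
```python
from h import *
import pickle
f=grab_frame('wrist');pickle.dump(f,open('wb.pkl','wb'));s=read_state();print(s['clock'],s['ee_pos'],s['joint_velocities'].round(2))
a=pickle.load(open('wa.pkl','rb'));P=[[.54,.236,.01],[.556,.236,.085]]
print(proj(a,P),proj(f,P))
o=[]
for g in(a,f):
    c=proj(g,P)[0].astype(int);x=int(np.clip(c[0]-90,0,460));y=int(np.clip(c[1]-90,0,300));print(x,y);o.append(cv2.resize(g['img'][y:y+180,x:x+180],(400,400),interpolation=cv2.INTER_CUBIC))
save('m5',np.hstack(o))
```

```text
10.625 [0.5585762  0.16490363 0.27426054] [ 0.1  -0.06  0.01  0.1   0.05  0.06]
[[319.81516201  53.89598463]
 [337.8555609   37.02157591]] [[320.20857428 133.89714162]
 [337.18692907 136.56570438]]
229 0
230 43
```

View pics/m5.png

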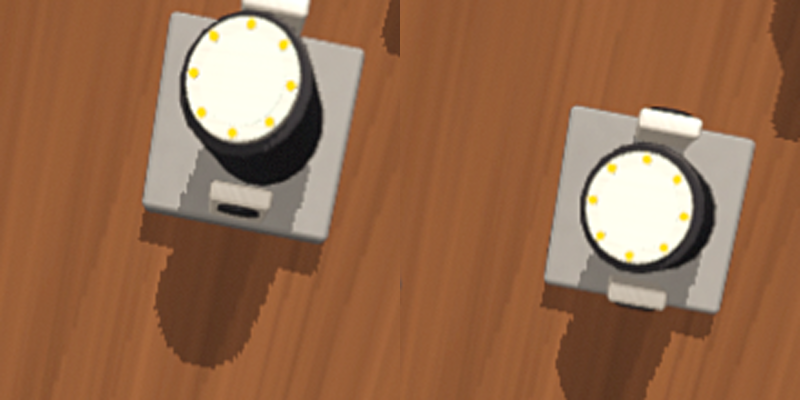

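Both crops show the middle camera: base corners near (172,13), (362,48), (325,241), (145,207) on the left, and (572,107), (753,141), (717,311), (545,282) on the right. The lens disc is at (247,77) left and (638,207) right.

Run:
```python
from h import *
import pickle
A=pickle.load(open('wa.pkl','rb'));B=pickle.load(open('wb.pkl','rb'))
k=.45
ca=np.array([(172,13),(362,48),(325,241),(145,207)])*k+[229,0]
cb=(np.array([(572,107),(753,141),(717,311),(545,282)])-[400,0])*k+[230,43]
def sub(f,c): return cv2.cornerSubPix(cv2.cvtColor(f['img'],cv2.COLOR_RGB2GRAY),(c-.5).astype(np.float32).reshape(-1,1,2),(4,4),(-1,-1),(3,50,.01)).reshape(-1,2)
sa,sb=sub(A,ca),sub(B,cb);print(np.abs(sa-ca).max(),np.abs(sb-cb).max())
C=np.array([tri([A,B],[p,q]) for p,q in zip(sa,sb)]);print(C.round(4));z=C[:,2].mean();print('z',z)
for f,s in((A,sa),(B,sb)):
    P=plane(f,s,z)[:,:2];print('sides',[np.linalg.norm(P[i]-P[(i+1)%4]).round(4) for i in range(4)],'ctr',P.mean(0).round(4),'ang',[np.degrees(np.arctan2(*(b-a)[::-1])).round(1) for a,b in((P[0],P[1]),(P[3],P[2]),(P[3],P[0]),(P[2],P[1]))])
def lens(f,c):
    h,s,v=masks(f);b=blob((v>150)&~((v<190)&(s<40))&((s<70)|((h>15)&(h<35))),(c[0]-35,c[1]-31,c[0]+30,c[1]+31));return cv2.fitEllipse(cv2.convexHull(b.astype(np.float32)))
la=lens(A,(int(247*k+229),int(77*k)+0 if 77*k>31 else 34));lb=lens(B,(int(238*k+230),int(207*k+43)));print(la,lb)
L=tri([A,B],[la[0],lb[0]]);print('lens',L,'res',proj(A,[L])-la[0],proj(B,[L])-lb[0])
a=.09
```

```text
1.659925842285162 1.2994140625000057
[[0.5169 0.2759 0.0139]
 [0.6043 0.2799 0.0163]
 [0.6085 0.1979 0.0154]
 [0.5211 0.1934 0.0141]]
z 0.014924516012594561
sides [np.float64(0.0873), np.float64(0.0825), np.float64(0.0873), np.float64(0.0823)] ctr [0.5629 0.2368] ang [np.float64(3.1), np.float64(3.0), np.float64(93.0), np.float64(92.9)]
sides [np.float64(0.0878), np.float64(0.0824), np.float64(0.0878), np.float64(0.0824)] ctr [0.5627 0.2368] ang [np.float64(2.8), np.float64(2.8), np.float64(92.7), np.float64(92.7)]
((337.7695007324219, 34.99236297607422), (49.96287536621094, 56.71635818481445), 18.094806671142578) ((337.0546875, 135.88485717773438), (47.4664306640625, 50.189231872558594), 11.833602905273438)
lens [0.55563066 0.23646271 0.08876334] res [[-0.0233092   0.00030075]] [[ 2.18199521e-02 -4.67112189e-05]]
```

```bash
cat > dots.py <<'E'
from h import *
def dots(f,c,r=30):
    im=f['img'].astype(float);w=np.clip(np.minimum(im[:,:,0],im[:,:,1])-im[:,:,2]-35,0,None)
    x0,y0=int(c[0]-r),max(int(c[1]-r),0);k=np.zeros_like(w);k[y0:int(c[1]+r),x0:int(c[0]+r)]=1
    yy,xx=np.mgrid[:480,:640];k[(xx-c[0])**2+(yy-c[1])**2>r*r]=0;w*=k
    n,lab=cv2.connectedComponents((w>0).astype(np.uint8));o=[]
    for i in range(1,n):
        m=w*(lab==i)
        if m.sum()>60:o.append(((m*xx).sum()/m.sum(),(m*yy).sum()/m.sum()))
    return np.array(o)
E
python3 - <<'E'
from dots import *
import pickle
A=pickle.load(open('wa.pkl','rb'));B=pickle.load(open('wb.pkl','rb'))
a=dots(A,(337.8,35));b=dots(B,(337,136));print(len(a),len(b))
s=lambda p,c:p[np.argsort(np.arctan2(*(p-c).T[::-1]))]
a,b=s(a,a.mean(0)),s(b,b.mean(0));print(a.round(1).tolist(),b.round(1).tolist())
if len(a)==len(b):
    P=np.array([tri([A,B],[p,q]) for p,q in zip(a,b)]);c=P.mean(0);n=np.linalg.svd(P-c)[2][2];n*=np.sign(n[2]);print(c,n,np.linalg.norm(P-c,axis=1).round(4),((P-c)@n).round(4))
for q in((669,125),(637,297)): print('cheek',plane(B,[((q[0]-400)*.45+230,q[1]*.45+43)],.066))
print('cheekA',plane(A,[(240*.45+229,190*.45)],.066))
E
```

```text
8 8
[[315.6, 32.3], [324.7, 15.6], [341.6, 10.2], [356.2, 19.6], [359.4, 38.1], [349.8, 54.4], [333.0, 59.3], [319.1, 50.1]] [[316.3, 132.4], [324.8, 118.2], [340.6, 114.3], [354.3, 123.3], [357.4, 140.0], [348.3, 154.1], [332.7, 157.7], [319.6, 148.7]]
[0.55527844 0.23608625 0.08958656] [-0.21656031 -0.0012052   0.9762685 ] [0.0187 0.0186 0.0186 0.0186 0.0186 0.0185 0.0187 0.0186] [-0.0004  0.0001  0.0002 -0.     -0.0001 -0.0003  0.0004  0.0001]
cheek [[0.56120312 0.27140021 0.066     ]]
cheek [[0.56510398 0.1999217  0.066     ]]
cheekA [[0.56436998 0.20195149 0.066     ]]
```

Lens normal fits well: tilt about 12.2°, base yaw about 2.9°, focus about (0.530, 0.235, 0.206). Next I go above the port block.

>>> carry_out([
  [[-0.08,-0.01,0,0,0,0,0.3],[-0.2,-0.03,0,0,0,0,0.58],[-0.34,-0.05,0,0,0,0,0.58],[-0.49,-0.07,0,0,0,0,0.58],[-0.64,-0.09,0,0,0,0,0.58],[-0.78,-0.11,0,0,0,0,0.58],[-0.89,-0.125,0,0,0,0,0.58],[-0.931,-0.125,0,0,0,0,0.58]],
])

```text
clock: 11.62
ee_pos: [0.5945, -0.2116, 0.2738]
tool_rot: [-180.0, -0.0, 103.0]
force: [0.1, -0.1, -0.6]
gripper_width: 0.0353
gripper_force: 0.0
```

>>> carry_out([
  [[0,0,0.1,0,0,0,0.58],[0,0,0.2,0,0,0,0.58],[0,0,0.27,0,0,0,0.58],[0,0,0.3,0,0,0,0.58],[0,0,0.3,0,0,0,0.58],[0,0,0.3,0,0,0,0.58]],
])

```text
clock: 12.38
ee_pos: [0.5959, -0.2085, 0.1564]
tool_rot: [179.8, 0.1, 103.2]
force: [1.2, 0.4, 0.3]
gripper_width: 0.0358
gripper_force: 0.0
```

Run:
```python
from h import *
import pickle
f=grab_frame('wrist');pickle.dump(f,open('w6.pkl','wb'));s=read_state();print(s['clock'],s['ee_pos'],s['tool_rot'],s['gripper_width'],s['joints'])
im=f['img'].copy();a=np.radians(13.3);c=np.array([.547,-.221])
b2w=lambda x,y,z:[c[0]+x*np.cos(a)-y*np.sin(a),c[1]+x*np.sin(a)+y*np.cos(a),z]
for q in proj(f,[b2w(.05+x,y,.016) for x in(-.034,-.017,.017,.034) for y in(-.011,.011)]+[b2w(.05+x,y,.032) for x in(-.01,.01) for y in(-.031,.031)]): cv2.circle(im,tuple(int(v) for v in q.round()),1,(255,0,255),-1)
save('w6',im)
H,Sa,V=masks(f);y=(H>18)&(H<34)&(Sa>130)&(V>100);bl=blob(y);print(bl.min(0),bl.max(0))
print('yellow',rect(plane(f,bl,.032)))
for t in(150,180,210,235): print(t,rect(plane(f,blob(y&(V>t)),.032)))
```

```text
12.425 [ 0.59596193 -0.20863509  0.15651495] [1.79829016e+02 1.29889141e-01 1.03243647e+02] 0.03530559329202641 [-2.44378528e+01  1.68712078e+01  7.44229038e+01  1.72192413e-03
  8.84911703e+01 -3.76817362e+01]
[308. 187.] [335. 268.]
yellow (array([ 595.8, -207. ]), array([20.2, 63.3]), 13.2)
150 (array([ 595.7, -207.4]), array([19.3, 62.7]), 13.8)
180 (array([ 595.8, -207.4]), array([19.2, 62.7]), 13.8)
210 (array([ 595.9, -207.7]), array([19. , 60.4]), 13.8)Traceback (most recent call last):
  File "<stdin>", line 10, in <module>
  File "h.py", line 26, in blob
    c,_=cv2.findContours(m,cv2.RETR_EXTERNAL,cv2.CHAIN_APPROX_NONE); return max(c,key=cv2.contourArea).reshape(-1,2).astype(float)
                                                                            ~~~^^^^^^^^^^^^^^^^^^^^^^^
ValueError: max() iterable argument is empty
```

View pics/w6.png

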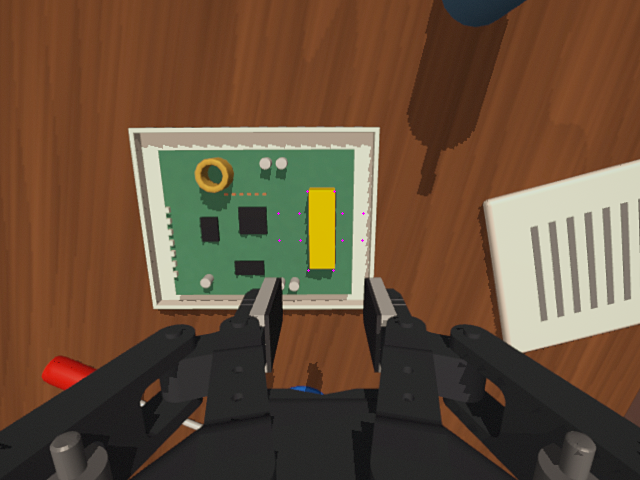

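The block is at (322,228), right where the overlay predicts. The finger zones (magenta dots) are clear of the chips. Now I descend.

>>> carry_out([
  [[0.003,0,0.08,0,0,0,0.58],[0.003,0,0.16,0,0,0,0.58],[0.003,0,0.23,0,0,0,0.58],[0.003,0,0.27,0,0,0,0.58],[0.003,0,0.295,0,0,0,0.58],[0.003,0,0.31,0,0,0,0.58],[0.003,0,0.314,0,0,0,0.58],[0.003,0,0.314,0,0,0,0.58]],
])

```text
clock: 13.42
ee_pos: [0.5951, -0.2074, 0.0295]
tool_rot: [179.9, 0.1, 103.2]
force: [-0.2, -0.6, -0.2]
gripper_width: 0.0359
gripper_force: 0.0
```

>>> carry_out([
  [[0,0,0,0,0,0,0.65],[0,0,0,0,0,0,0.72],[0,0,0,0,0,0,0.8],[0,0,0,0,0,0,0.9],[0,0,0,0,0,0,1],[0,0,0,0,0,0,1],[0,0,0,0,0,0,1],[0,0,0,0,0,0,1]],
])

```text
clock: 14.42
ee_pos: [0.595, -0.2074, 0.0294]
tool_rot: [180.0, 0.0, 103.2]
force: [0.6, -0.0, 5.4]
gripper_width: 0.0183
gripper_force: 59.4
```

>>> carry_out([
  [[0,0,-0.01,0,0,0,1],[0,0,-0.04,0,0,0,1],[0,0,-0.1,0,0,0,1],[0,0,-0.2,0,0,0,1],[0,0,-0.31,0,0,0,1],[0,0,-0.43,0,0,0,1],[0,0,-0.54,0,0,0,1],[0,0,-0.575,0,0,0,1]],
])

```text
clock: 15.42
ee_pos: [0.5956, -0.2076, 0.2631]
tool_rot: [179.7, 0.2, 103.2]
force: [0.9, 0.8, -1.0]
gripper_width: 0.0187
gripper_force: 58.8
```

Run:
```python
from h import *
import pickle
fs={n:grab_frame(n) for n in('wrist','side')};pickle.dump(fs,open('f7.pkl','wb'))
s=read_state();print(s['clock'],s['ee_pos'],s['tool_rot'],s['force'],s['gripper_width'],s['joints'])
save('m7',np.hstack([cv2.resize(fs['wrist']['img'],(400,300)),cv2.resize(fs['side']['img'][90:300,180:460],(400,300))]))
# target
t=np.radians(12.2);p=np.radians(2.9)
Rf=R.from_euler('z',p)*R.from_euler('y',-t)   # focus axes
L=np.array([.5554,.2363,.089]);F=L+.12*Rf.apply([0,0,1])
P=F+Rf.apply([.05,0,.0165]);Rt=Rf*R.from_matrix(np.array([[0,1,0],[1,0,0],[0,0,-1]]).T)
# tool x->board y, tool y->board x, tool z->-board z
print('F',F,'P',P,Rf.apply([0,0,1]))
p0=np.array(s['ee_pos']);R0=R.from_euler('xyz',s['tool_rot'],degrees=True)
print(R0.as_matrix().round(3),Rt.as_matrix().round(3));print('shift',R0.inv().apply(P-p0)/.4,'turn',np.degrees((R0.inv()*Rt).as_rotvec())/120)
```

```text
15.525 [ 0.59514634 -0.20741542  0.26025913] [1.79861484e+02 1.11253546e-01 1.03233426e+02] [-0.12628639  0.32281893 -1.91287462] 0.018813454067068733 [-2.43646135e+01  1.51090013e+01  6.48505782e+01 -3.69066988e-03
  9.98627952e+01 -3.75988120e+01]
F [0.5300735  0.23501701 0.20628991] P [0.57539932 0.23731312 0.23298351] [-0.21105416 -0.01069154  0.97741589]
[[-0.229  0.973  0.003]
 [ 0.973  0.229 -0.001]
 [-0.002  0.002 -1.   ]] [[-0.051  0.976  0.211]
 [ 0.999  0.049  0.011]
 [-0.     0.211 -0.977]]
shift [1.09372903 0.20629987 0.06656438] turn [-0.10015574 -0.0083502   0.08587039]
```

View pics/m7.png

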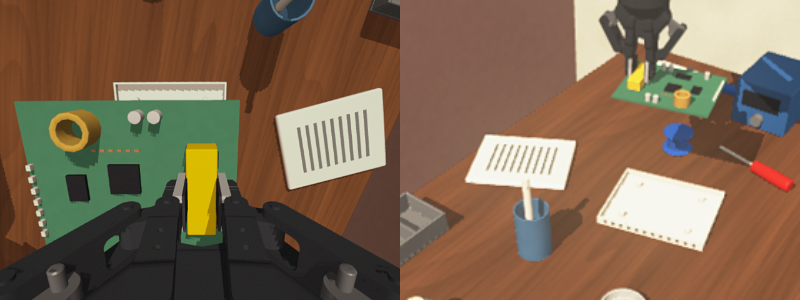

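The board is lifted level and the case is empty at side crop (660,210). The antenna is still in its cup. Now the transit.

>>> carry_out([
  [[0.05,0.01,0,0,0,0,1],[0.15,0.03,0,0,0,0,1],[0.28,0.05,0,0,0,0,1],[0.42,0.08,0,0,0,0,1],[0.56,0.1,0,0,0,0,1],[0.69,0.13,0,0,0,0,1],[0.79,0.15,0,0,0,0,1],[0.85,0.16,0,0,0,0,1]],
])

```text
clock: 16.52
ee_pos: [0.577, 0.1419, 0.2553]
tool_rot: [-179.7, -0.1, 103.4]
force: [-0.1, -0.8, -2.1]
gripper_width: 0.0181
gripper_force: 58.8
```

```bash
cat > goal.py <<'E'
from h import *
def goal(off=(.05,0,.0165),td=12.2,pd=2.9):
    s=read_state();Rf=R.from_euler('z',pd,degrees=True)*R.from_euler('y',-td,degrees=True)
    F=np.array([.5554,.2363,.089])+.12*Rf.apply([0,0,1]);P=F+Rf.apply(off)
    Rt=Rf*R.from_matrix([[0,1,0],[1,0,0],[0,0,-1]]);p0=np.array(s['ee_pos']);R0=R.from_euler('xyz',s['tool_rot'],degrees=True)
    print(s['clock'],p0,s['tool_rot'],s['joints'].round(0),s['force'].round(1));print('shift',(R0.inv().apply(P-p0)/.4).round(4),'turn',(np.degrees((R0.inv()*Rt).as_rotvec())/120).round(4))
E
python3 -c "
from goal import *
goal()"
```

```text
16.525 [0.57696514 0.14189602 0.25534158] [-1.79669127e+02 -8.11163388e-02  1.03430151e+02] [ 8. 11. 71.  0. 99. -5.] [-0.1 -0.8 -2.1]
shift [0.2328 0.0519 0.0559] turn [-0.1042 -0.0098  0.0874]
```

>>> carry_out([
  [[0.05,0.01,0.01,-0.015,-0.001,0.012,1],[0.1,0.02,0.02,-0.035,-0.003,0.03,1],[0.15,0.03,0.035,-0.055,-0.005,0.047,1],[0.19,0.037,0.047,-0.075,-0.006,0.064,1],[0.22,0.042,0.058,-0.09,-0.008,0.077,1],[0.24,0.046,0.066,-0.1,-0.008,0.086,1],[0.244,0.046,0.066,-0.1,-0.008,0.086,1],[0.244,0.046,0.066,-0.1,-0.008,0.086,1]],
])

```text
clock: 17.52
ee_pos: [0.5746, 0.2376, 0.2318]
tool_rot: [168.0, -0.1, 92.9]
force: [-0.3, -0.1, -1.1]
gripper_width: 0.0186
gripper_force: 58.8
```

>>> carry_out([
  [[0,0,0,0,0,0,1],[0,0,0,0,0,0,1],[0,0,0,0,0,0,1],[0,0,0,0,0,0,1]],
])

```text
clock: 18.02
ee_pos: [0.5748, 0.2375, 0.2324]
tool_rot: [168.0, -0.1, 92.9]
force: [-0.4, 0.0, -2.1]
gripper_width: 0.0186
gripper_force: 58.8
```

Run:
```python
from goal import *
import pickle
goal()
f=grab_frame('wrist');S=grab_frame('side');T=grab_frame('top');pickle.dump((f,S,T),open('f8.pkl','wb'))
s=read_state();R0=R.from_euler('xyz',s['tool_rot'],degrees=True);p=np.array(s['ee_pos'])
Rb=R0*R.from_matrix([[0,1,0],[1,0,0],[0,0,-1]])
w=lambda q:p+Rb.apply(np.array(q)-[.05,0,.0165])
pts=[w(q) for q in([-.075,.06,.003],[.075,.06,.003],[.04,-.031,.019],[.04,.031,.019],[.06,.031,.019],[-.03,.042,.021],[-.075,-.06,.003],[.075,-.06,.003])]
def draw(F,x,y,w_,h):
    im=F['img'].copy()
    for q in proj(F,pts): cv2.circle(im,tuple(int(v) for v in q.round()),1,(255,0,255),-1)
    return cv2.resize(im[y:y+h,x:x+w_],(400,300),interpolation=cv2.INTER_CUBIC)
cS=proj(S,[p])[0].astype(int);cT=proj(T,[p])[0].astype(int);print(cS,cT)
cl=lambda c,a,b,W,H:(int(np.clip(c[0]-a//2,0,W-a)),int(np.clip(c[1]-b//2,0,H-b)),a,b)
save('m8',np.vstack([np.hstack([draw(f,0,0,640,480),draw(S,*cl(cS,240,180,640,480))]),np.hstack([draw(T,*cl(cT,160,120,640,480)),draw(f,0,60,400,300)])]))
print(proj(f,pts).round(1))
```

```text
18.025 [0.57483206 0.23749732 0.23236218] [ 1.67970942e+02 -1.22967814e-01  9.28733938e+01] [19.  7. 79. -3. 83. 16.] [-0.4  0.  -2.1]
shift [-0.0005  0.0017 -0.0012] turn [-0.0014 -0.001  -0.0004]
[209 271] [214 216]
[[ 19.2 158.2]
 [381.8 156.6]
 [297.4 374. ]
 [294.2 235.7]
 [346.3 235.7]
 [106.1 208.8]
 [ 74.2 400.6]
 [370.8 402.8]]
```

View pics/m8.png

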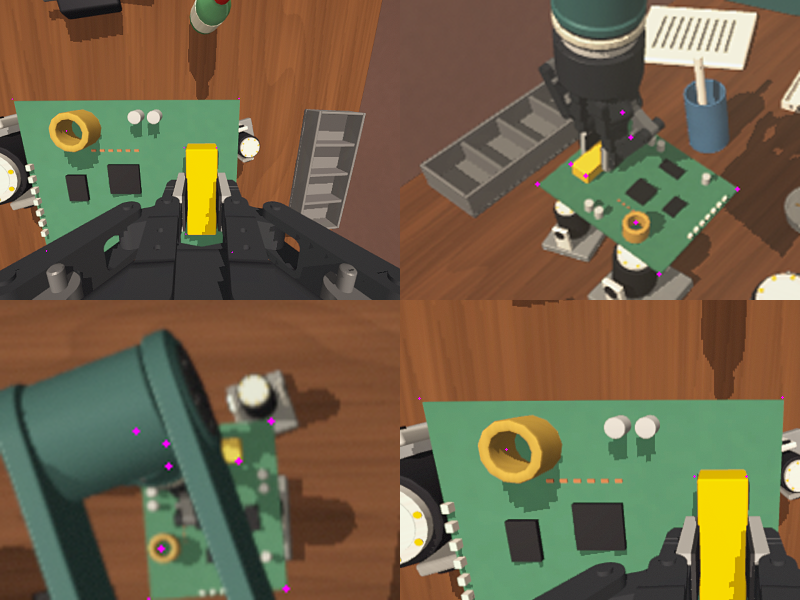

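The board is held over the middle camera. Its seen corners match predictions to about 1–2 mm in the side view, at (540,183), (660,273) and (738,186), and in the wrist view. The antenna stands in the cup, so I hand in.

```bash
python3 -c "
from station import *
print(close_job())"
```

```text
the job is handed in; nothing more can be done
None
```

I handed the job in at about 18 s: the antenna stands in the blue cup, and the arm is holding the board still over the middle-sized camera, about 120 mm out and square to the lens to within roughly 1–2 mm and 1°, by my own measurements (no verdict came back).

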